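Level a test platform and zero its peak pointer

TASK

Get the bench test stand ready for use: turn its two sloping foot knobs until the steel platform sits level in every direction, working the platform by its knobs only, never pushing on it. Also turn the peak pointer of the dial gauge beside it all the way back to its zero stop. Let go of everything and leave the yellow meter, the jar and the spanner where they are.

Things in the scene. Friction and masses are not known exactly. Their poses are not given: they have to be found in the camera images.
- stand: Grey fixed base of the levelling stand: plinth 190 x 250 x 30 mm. Origin: centre of its underside, on the bench; x away from the knobs (they are on the robot's side), y left, z up; always level, turned in yaw only. Above it lies a grey lower plate and on top the steel platform. In this frame the rear pivot of both is at (70, 0) mm, the left lifter rod at (-70, 90), the right one at (-70, -90).
- platform: The bare steel platform: plate 170 (x) x 220 (y) x 12 mm with three dark slots. Origin under the plate's middle, at the height of the rear pivot (62 mm over the bench at level), 32 mm below the upper face; axes as the stand's at level. It moves only with the knobs and stays where they leave it.
- platform_top (a point): Middle of the platform's upper face, 94 mm over the bench at level. z is the normal of the face: the platform is level when z is vertical. At the start a front corner may stand up to 40 mm higher or lower than at level.
- knob_left_grip (a point): Left foot knob (stand's +y), on the fixed base: black, fluted, round, 50 mm diameter, 40 mm tall. Point on its axis 22 mm above its underside, whose centre is at (-175, 115, 65) mm in the stand frame. z points out along the axis, which leans 30 degrees from vertical to the stand's -x; x, y turn with the knob. Its block's face is 8 mm below it; 55 mm is free round its sides.
- knob_right_grip (a point): Right foot knob (stand's -y), like the left, but on a block carried by the lower plate: it shifts a few mm and leans up to 6 degrees otherwise as the left knob is turned; z is its axis. At level its underside is at (-175, -115, 65) mm in the stand frame. Both knobs turn stiffly (0.2 N m), stay where left, may start 2.4 rad from level (regrasp) and have end stops 3.1 rad either side of level.
- lifter_left_top (a point): Top of the left lifter, under the lower plate. The left knob turned clockwise (seen looking onto it from outside) raises this by 6.8 mm per rad, anticlockwise lowers it: lower plate, platform and right knob together turn 0.045 rad per rad of knob about the line from the rear pivot to the right lifter, whose points stay.
- lifter_right_top (a point): Top of the right lifter, between lower plate and platform. The right knob turned clockwise raises the platform here by 6.8 mm per rad, anticlockwise lowers it: the platform alone turns 0.045 rad per rad of knob about the line from the rear pivot to the left lifter.
- peak_grip (a point): Point on the vertical axis of the gauge's reset knob, 25 mm above its underside, 69 mm over the bench. Black fluted round knob, 48 mm diameter, 36 mm tall, over a white dial on a fixed grey box 120 x 120 x 40 mm. It carries a black pointer, 49 mm from the axis to its tip along this frame's -x, 4 mm high. A steel stop pin 6 mm high stands at the dial's rim.
- peak (a joint): Angle of the peak pointer from its zero stop, rad: 0 where the pointer rests against the stop (pin at the dial's rim), growing clockwise seen from above; turn anticlockwise to go back. A firm end stop at 0; friction about 0.12 N m.
- meter: Loose yellow meter, 140 x 85 x 36 mm, lying flat; origin at the centre of its underside, long side along x. Bystander.
- flux_jar: Loose amber jar with a black cap, 56 mm diameter, 80 mm tall; origin at the centre of its underside. Bystander.
- spanner: Loose steel spanner 180 mm long lying flat along its x; origin under its middle. Bystander.
There are look-alikes about, which are no part of the job. What is meant by the part that bears peak_grip is not brown or turquoise, and is the smaller of those in its own colour.

How it is judged:
At the end, for the whole second after the job is handed in: The platform's upper face is level to within 0.025 rad (1.4 degrees, all directions together), and the peak pointer is within 0.06 rad of its zero stop (angle between platform_top's own z axis and vertical below 0.025 rad and value of joint peak below 0.06 rad); the robot touches nothing.
It fails at once if the robot pushes on the platform (over 3 N) (contact force between any of the fingers, the arm and platform above 3 N).
It fails at once if the meter, the jar or the spanner is moved more than 30 mm (distance of any of meter, flux_jar, spanner from where it was at the start of the episode above 0.03 m).
It also fails if it takes over 67 s, if anything falls off the work surface, if the arm or the gripper's body presses on something with over 40 N, if the wrist force passes 120 N, or if a joint passes its speed limit or range.

ROBOT

A 6-joint arm with a two-finger parallel gripper is mounted at the origin on the work surface. World frame = base frame: x ahead of the robot, y to its left, z up, the work surface at z = 0. Lengths are in m, angles in rad, forces in N, time in s.
With the tool pointing down it reaches from about 0.25 to 0.725 m from the base axis. Payload 4 kg.
Tool frame: the origin (TCP) lies at the very end of the fingers, on their centre line; the grasp point (between the pads) lies 19 mm behind it; z points along the fingers, y is the line along which they close (so a half turn about z gives the same grasp; the last joint's range is limited). The gripper opens to 85 mm and grips with 20 to 120 N. Pads are 22 mm wide; open, the fingers measure 114 mm over their backs; the gripper's body (76 mm by 85 mm) begins 54 mm behind the grasp point. The pads swing forward as they close: fully open they stand 13 mm farther back than shut.
Start: joints at [-1.266, 0.241, 0.005, 1.335, 0, 1.571], TCP at [0.15, -0.477, 0.231] pointing down, gripper open.
Joint ranges: [-2.72, 2.72], [-1.05, 1.87], [-1.09, 1.28], [-1.99, 2.15], [-1.42, 1.44], [-3.14, 3.14]. Speed limits (rad/s): [2.79, 2.79, 3.14, 3.14, 3.14, 3.14].

INTERFACE

Orientations are given as a unit quaternion [x, y, z, w].
In Python, from workcell import * gives the robot as it stands. The module is installed in compiled form; this text tells all that it offers.
- The arm moves only by the tool send_rows, never from a script. Its argument "steps" is text: rows parted by semicolons, each of 7 numbers parted by spaces: the opening, from -1 (shut) to 1 (fully open), then the shift along the world's x, y, z in m, then the turn, a rotation vector about the world's x, y, z in rad. A call has exactly 5 rows; each row shifts and turns the commanded pose from where the row before left it; what a row does not reach is not made up. A row lasts 1/12 s, in which the tool goes at most 41.7 mm and 7.16 degrees, less where a joint would pass 70% of its speed; a pose out of reach is approached as far as the arm can. A call is refused whole if a number of a shift passes 0.0417 or a number of a turn 0.125, either way. A call with a gripper value outside its range is refused whole. The fingers move at their own pace and stop on an object; the grip force is fixed at half the most. Time passes only in rows, so rows that do not move let the fingers close, or fill a call up. It gives the time, the measured TCP pose, the force, the opening and the grip force at its end, in the units of the state.
- get_obs(): the state, without advancing time (a new reading comes with each control period).
- camera(name): name is "scene" or "top" or "wrist"; returns a dict with "frame" (400x640x3 uint8, red, green, blue), "range_z" (400x640 float32, m along the optical axis (not along the pixel's ray), 0 where there is no reading), "camera_matrix" (3x3 intrinsics, pixels), "k1" (the pictures are not rectified: a ray, as slopes to the right and down, at radius r is drawn at 1 + k1 r^2 times it, then the intrinsics apply), "extrinsics" (4x4, takes a point from world to camera coordinates); the wrist camera has in their place "T_tool_cam" (4x4, takes a point from camera to tool coordinates, whose origin is the TCP and whose axes are the flange's). Camera axes: x right, y down, z forward; pixel columns grow to the right and rows downward; lengths in m; the calibration is good to about 2 mm. A picture is of the moment at which its call begins: read the wrist's pose just before it.
- job_done(): hands the job in; it is judged then, once.
The state is a dict: "clock": time; "joint_pos": joint angles; "joint_vel": joint speeds; "tau": joint torques, N m; "eef_pos": TCP position; "tool_rot": TCP orientation; "ft_force": force on the tool from outside, world axes, zero at the start; "ft_torque": the same for the moment, N m; "grip_width": finger opening in m; "grasp_force": force on a finger pad.
Only numpy, scipy, OpenCV 4.12 (cv2) and the standard library are available. Lean on these libraries where they do the work, as an engineer would, in place of code of your own. Each camera call takes 0.05 s, during which the arm holds its last target. There are 200 camera calls.

## Working session

There is one attempt and no reset: what is moved stays moved. The work goes in short steps, Python scripts to look and compute and a tool call to move; the robot and the scene stay as the last step left them, time stands still between calls to the robot, and variables do not carry over. Pictures are saved under pics/ and viewed, at most 10 in all, crops included, and the job is handed in when it is done.

Besides the shell and the picture viewer there is one more tool, called after ">>>" in YAML: its name, and indented under it one key for each argument. send_rows: Moves the arm, as the interface text tells. Its arguments: {"type":"object","properties":{"steps":{"type":"string"}},"required":["steps"]}

```bash
mkdir -p pics; cat > h.py <<'E'
from workcell import *
import numpy as np, cv2
from scipy.spatial.transform import Rotation as R
def snap(n):
    o=get_obs(); c=camera(n); c['obs']=o
    if n=='wrist':
        T=np.eye(4); T[:3,:3]=R.from_quat(o['tool_rot']).as_matrix(); T[:3,3]=o['eef_pos']
        c['W']=T@np.array(c['T_tool_cam'])
    else: c['W']=np.linalg.inv(np.array(c['extrinsics']))
    return c
def rays(c,uv):
    K=np.array(c['camera_matrix']); uv=np.atleast_2d(np.asarray(uv,float))
    d=(uv-[K[0,2],K[1,2]])/[K[0,0],K[1,1]]; s=d.copy()
    for _ in range(20): s=d/(1+c['k1']*(s**2).sum(1,keepdims=True))
    return s
def pts(c,uv):   # world points from depth
    uv=np.atleast_2d(np.asarray(uv)); s=rays(c,uv); z=c['range_z'][uv[:,1].astype(int),uv[:,0].astype(int)]
    p=np.c_[s*z[:,None],z,np.ones(len(z))]; return (p@c['W'].T)[:,:3]
def plane(c,uv,h): # ray onto world z=h
    s=rays(c,uv); d=np.c_[s,np.ones(len(s))]@c['W'][:3,:3].T; o=c['W'][:3,3]
    return o+d*((h-o[2])/d[:,2])[:,None]
def cloud(c):
    v,u=np.mgrid[0:400,0:640]; P=pts(c,np.c_[u.ravel(),v.ravel()]).reshape(400,640,3); P[c['range_z']==0]=np.nan; return P
def save(c,n,box=None,k=1):
    f=c['frame'][:,:,::-1]
    if box: f=f[box[1]:box[3],box[0]:box[2]]
    cv2.imwrite('pics/'+n,cv2.resize(f,None,fx=k,fy=k,interpolation=cv2.INTER_CUBIC))
E
python3 - <<'E'
from h import *
import pickle
for n in('top','scene'):
    c=snap(n); save(c,n+'0.png',k=1.25); pickle.dump(c,open(n+'0.pkl','wb')); print(n,c['W'].round(3).tolist(),c['k1'])
o=get_obs();print(o)
E
```

```text
top [[-0.018, -0.999, 0.051, 0.382], [-1.0, 0.018, 0.005, -0.125], [-0.006, -0.051, -0.999, 1.557], [0.0, 0.0, 0.0, 1.0]] -0.06048100476743908
scene [[0.129, 0.714, -0.688, 1.383], [0.992, -0.085, 0.099, -0.245], [0.012, -0.695, -0.719, 1.036], [0.0, 0.0, 0.0, 1.0]] -0.10702320038106215
{'clock': 0.1, 'joint_pos': array([-1.26599639e+00,  2.41327195e-01,  3.82372863e-03,  1.33519386e+00,
        1.00260955e-05,  1.57079142e+00]), 'joint_vel': array([-1.26970379e-03, -1.88127412e-03,  2.24534731e-03, -2.83748013e-03,
        1.23673472e-03,  4.49478844e-05]), 'tau': array([ 1.10576075e-03, -3.73137724e+01,  2.53010148e+01,  1.08480459e-02,
        6.48659238e-05,  7.67740346e-06]), 'eef_pos': array([ 0.1498799 , -0.47639896,  0.23049375]), 'tool_rot': array([ 9.88408766e-01,  1.51813069e-01, -1.39339166e-04, -9.40246815e-04]), 'ft_force': array([-0.21525036, -0.78073575, -0.57029428]), 'ft_torque': array([-0.01042336,  0.00454337, -0.0141878 ]), 'grasp_force': 0.0, 'grip_width': 0.08566499713840765}
```

View pics/top0.png

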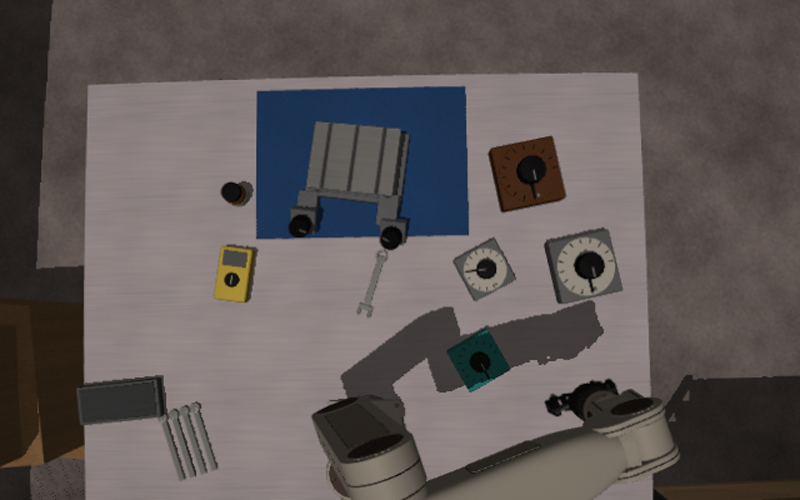

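View pics/scene0.png

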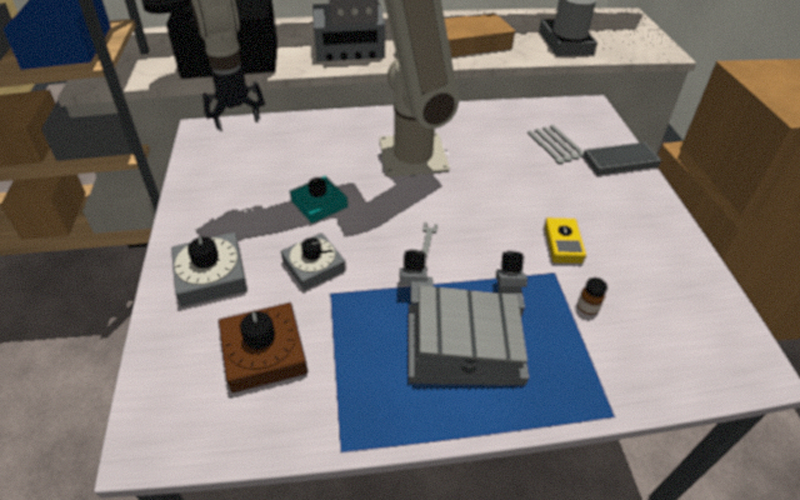

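The top view shows four dials, in displayed pixels: small grey (485,268), large grey (590,265), brown (532,170) and turquoise (480,362). The one meant is the smaller of the two grey ones, at (485,268). The stand's knobs are at (301,225) on the left and (391,237) on the right. The spanner is at (372,283), close to the right knob.

```bash
python3 - <<'E'
from h import *
import pickle
t=pickle.load(open('top0.pkl','rb')); s=pickle.load(open('scene0.pkl','rb'))
save(t,'crop_g.png',(340,170,520,260),4)
for n,c in(('top',t),('scene',s)):
    P=cloud(c); f=c['frame'].astype(int); print(n)
    def box(x0,x1,y0,y1,z0,z1,m=True): return (P[...,0]>x0)&(P[...,0]<x1)&(P[...,1]>y0)&(P[...,1]<y1)&(P[...,2]>z0)&(P[...,2]<z1)&m
    g=lambda u,v:pts(c,[[int(u/1.25),int(v/1.25)]])[0].round(3)
    L=[(485,268),(590,265),(532,170),(301,225),(391,237),(355,160),(372,283)] if n=='top' else [(312,244),(203,240),(257,320),(512,255),(414,256),(470,320),(425,240)]
    for q in L: print(q,g(*q))
    dark=f.sum(2)<110
    for nm,q in zip(('gauge','KL','KR'),(L[0],L[3],L[4])):
        p=g(*q); m=box(p[0]-.05,p[0]+.05,p[1]-.05,p[1]+.05,.055,.14,dark)
        Q=P[m]; print(nm,m.sum(),'med',np.median(Q,0).round(4),'min',Q.min(0).round(4),'max',Q.max(0).round(4))
    p=g(*L[5]); 
    m=box(p[0]-.06,p[0]+.06,p[1]-.08,p[1]+.08,.06,.16); Q=P[m]
    for _ in range(4):
        ctr=Q.mean(0); nn=np.linalg.svd(Q-ctr,full_matrices=False)[2][2]; nn*=np.sign(nn[2]); d=(Q-ctr)@nn; Q=Q[abs(d)<2.5*np.median(abs(d))+.001]
    print('plat',len(Q),ctr.round(4),nn.round(4))
E
```

```text
top
(485, 268) [ 0.43  -0.311  0.078]
(590, 265) [ 0.43  -0.566  0.106]
(532, 170) [ 0.667 -0.428  0.108]
(301, 225) [0.542 0.145 0.1  ]
(391, 237) [ 0.51  -0.077  0.102]
(355, 160) [0.702 0.007 0.099]
(372, 283) [ 0.399 -0.023  0.005]
gauge 172 med [ 0.4272 -0.3138  0.0804] min [ 0.4049 -0.3363  0.071 ] max [ 0.4487 -0.2882  0.0909]
KL 234 med [0.5423 0.1467 0.0978] min [0.5149 0.1135 0.0553] max [0.5838 0.1749 0.1159]
KR 237 med [ 0.5099 -0.0792  0.0967] min [ 0.4803 -0.1139  0.0561] max [ 0.5583 -0.0544  0.1139]
plat 1792 [0.7019 0.0064 0.0966] [0.0349 0.1211 0.992 ]
scene
(312, 244) [ 0.43  -0.313  0.08 ]
(203, 240) [ 0.416 -0.566  0.108]
(257, 320) [ 0.665 -0.43   0.108]
(512, 255) [0.549 0.141 0.109]
(414, 256) [ 0.521 -0.081  0.107]
(470, 320) [0.707 0.011 0.093]
(425, 240) [ 0.377 -0.025  0.005]
gauge 154 med [ 0.4443 -0.3165  0.0767] min [ 0.4106 -0.3344  0.0554] max [ 0.4553 -0.2941  0.0828]
KL 202 med [0.5595 0.1414 0.0948] min [0.5376 0.1236 0.0591] max [0.5746 0.1663 0.112 ]
KR 208 med [ 0.5257 -0.0816  0.0928] min [ 0.4965 -0.1009  0.0556] max [ 0.5402 -0.0591  0.1099]
plat 2186 [0.709  0.0095 0.094 ] [0.038  0.1254 0.9914]
```

View pics/crop_g.png

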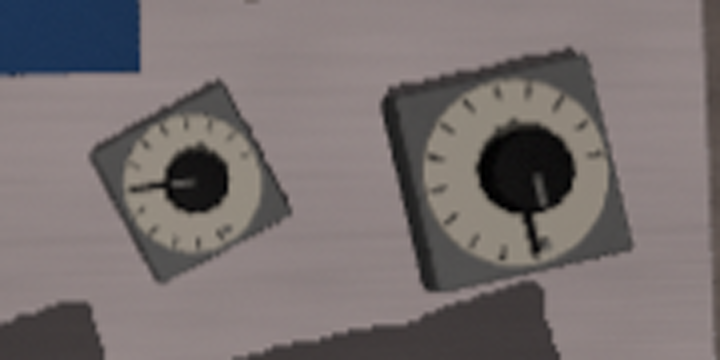

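The crop confirms it. The small grey gauge knob is at crop (197,181), its pointer points to image left, and what looks like the stop pin is at crop (225,230), lower right. Getting there means turning about 1.9 rad anticlockwise. I'll move above it and check with the wrist camera.

>>> send_rows:
  steps: "1 0.028 0.0164 -0.003 0 0 0;1 0.028 0.0164 -0.003 0 0 0;1 0.028 0.0164 -0.003 0 0 0;1 0.028 0.0164 -0.003 0 0 0;1 0.028 0.0164 -0.003 0 0 0"

```text
clock: 0.52
eef_pos: [0.2908, -0.3938, 0.2157]
tool_rot: [0.988, 0.151, -0.0, -0.0]
ft_force: [-0.0, -1.4, -0.3]
grip_width: 0.0855
grasp_force: 0.0
```

>>> send_rows:
  steps: "1 0.028 0.0164 -0.003 0 0 0;1 0.028 0.0164 -0.003 0 0 0;1 0.028 0.0164 -0.003 0 0 0;0.6 0.028 0.0164 -0.003 0 0 0;0.6 0.028 0.0164 -0.003 0 0 0"

```text
clock: 0.93
eef_pos: [0.431, -0.3117, 0.2007]
tool_rot: [0.988, 0.152, -0.0, -0.0]
ft_force: [-0.5, -0.2, -0.1]
grip_width: 0.0686
grasp_force: 0.0
```

```bash
cat > k.py <<'E'
from h import *
def circ(c,box_c,zlo,zhi,rad=.04):
    P=cloud(c); f=c['frame'].astype(int).sum(2)
    d=np.hypot(P[...,0]-box_c[0],P[...,1]-box_c[1])
    return P,(d<rad)&(P[...,2]>zlo)&(P[...,2]<zhi),f
E
python3 - <<'E'
from k import *
c=snap('wrist'); o=c['obs']; print(o['joint_pos'].round(3),o['eef_pos'].round(4),o['tool_rot'].round(3),o['grip_width']); print(np.array(c['T_tool_cam']).round(3).tolist())
save(c,'w0.png')
for h,r in((.08,.045),):
    P,m,f=circ(c,(.43,-.313),.07,.09); Q=P[m]; print(m.sum(),Q[:,2].mean(),np.median(Q[:,2]))
    (x,y),rr=cv2.minEnclosingCircle(Q[:,:2].astype(np.float32)); print('depth circle',x,y,rr,Q.mean(0))
f=c['frame'].astype(int).sum(2)
P=cloud(c)
# contour of dark blob -> plane z=.08
m=((f<140)&(np.hypot(P[...,0]-.43,P[...,1]+.313)<.045)).astype(np.uint8)
m=cv2.morphologyEx(m,cv2.MORPH_OPEN,np.ones((9,9)))
cn=max(cv2.findContours(m,0,1)[0],key=cv2.contourArea)[:,0]
print(plane(c,cn,.08)[:,:2].mean(0),cv2.minEnclosingCircle(plane(c,cn,.08)[:,:2].astype(np.float32)))
E
```

```text
[-0.626  0.319  0.031  1.284 -0.     2.211] [ 0.431  -0.3117  0.2007] [ 0.988  0.152 -0.    -0.   ] 0.06855328064202555
[[0.001, -0.953, -0.303, 0.078], [1.0, 0.001, 0.0, 0.0], [0.0, -0.303, 0.953, -0.144], [0.0, 0.0, 0.0, 1.0]]
2040 0.08057587504848908 0.08097355170657367
depth circle 0.42839354276657104 -0.3146199584007263 0.025090429931879044 [ 0.43001872 -0.31391014  0.08057588]
[ 0.25115972 -0.36131372] ((0.22867731750011444, -0.37550291419029236), 0.1662111133337021)
```

>>> send_rows:
  steps: "0.6 -0.0025 -0.003 -0.03 0 0 0;0.6 0 0 -0.03 0 0 0;0.6 0 0 -0.03 0 0 0;0.6 0 0 -0.03 0 0 0;0.6 0 0 -0.027 0 0 0"

```text
clock: 1.4
eef_pos: [0.4266, -0.3154, 0.0522]
tool_rot: [0.988, 0.152, -0.001, -0.001]
ft_force: [0.2, -0.5, 0.5]
grip_width: 0.0684
grasp_force: 0.0
```

>>> send_rows:
  steps: "0.4 0 0 0 0 0 0;-0.3 0 0 0 0 0 0;-0.3 0 0 0 0 0 0;-0.3 0 0 0 0 0 0;-0.3 0 0 0 0 0 0"

```text
clock: 1.82
eef_pos: [0.4262, -0.3154, 0.0537]
tool_rot: [0.988, 0.152, -0.001, -0.001]
ft_force: [-2.2, -0.7, -14.2]
grip_width: 0.0469
grasp_force: 64.1
```

>>> send_rows:
  steps: "-0.3 0 0 0 0 0 0.12;-0.3 0 0 0 0 0 0.12;-0.3 0 0 0 0 0 0.12;-0.3 0 0 0 0 0 0.12;-0.3 0 0 0 0 0 0.12"

```text
clock: 2.23
eef_pos: [0.4266, -0.3161, 0.0538]
tool_rot: [0.898, 0.439, -0.001, -0.0]
ft_force: [-0.5, -2.5, -16.1]
grip_width: 0.046
grasp_force: 64.0
```

```bash
python3 - <<'E'
from k import *
o=get_obs();print(o['joint_pos'].round(3),o['ft_force'].round(1),o['ft_torque'].round(2),o['grip_width'],o['grasp_force'])
c=snap('top'); save(c,'crop_g1.png',(340,170,520,260),4)
E
```

```text
[-6.370e-01  4.460e-01 -1.940e-01  9.330e-01 -1.000e-03  1.595e+00] [ -0.5  -2.5 -16.1] [-0.34  0.32 -0.13] 0.04604211944691315 63.98712873458862
```

>>> send_rows:
  steps: "-0.3 0 0 0 0 0 0.12;-0.3 0 0 0 0 0 0.12;-0.3 0 0 0 0 0 0.12;-0.3 0 0 0 0 0 0.12;-0.3 0 0 0 0 0 0.12"

```text
clock: 2.7
eef_pos: [0.4272, -0.3164, 0.0538]
tool_rot: [0.729, 0.684, -0.001, -0.0]
ft_force: [0.6, -2.7, -17.9]
grip_width: 0.0462
grasp_force: 64.1
```

>>> send_rows:
  steps: "-0.3 0 0 0 0 0 0.12;-0.3 0 0 0 0 0 0.12;-0.3 0 0 0 0 0 0.12;-0.3 0 0 0 0 0 0.12;-0.3 0 0 0 0 0 0"

```text
clock: 3.12
eef_pos: [0.4278, -0.3163, 0.0538]
tool_rot: [0.547, 0.837, -0.0, 0.0]
ft_force: [2.9, -2.6, -20.3]
grip_width: 0.0464
grasp_force: 64.4
```

```bash
python3 - <<'E'
from k import *
o=get_obs();print(o['joint_pos'].round(3),o['ft_force'].round(1),o['ft_torque'].round(2),o['grip_width'],o['grasp_force'])
E
```

```text
[-0.636  0.446 -0.193  0.931 -0.     0.52 ] [  2.9  -2.6 -20.3] [-0.65 -0.28  0.12] 0.04636903024018459 64.38542604446411
```

>>> send_rows:
  steps: "-0.3 0 0 0 0 0 0.06;-0.3 0 0 0 0 0 0.06;-0.3 0 0 0 0 0 0.06;-0.3 0 0 0 0 0 0.06;-0.3 0 0 0 0 0 0.06"

```text
clock: 3.53
eef_pos: [0.4282, -0.3162, 0.0538]
tool_rot: [0.417, 0.909, 0.0, 0.0]
ft_force: [5.0, -1.4, -21.3]
grip_width: 0.0468
grasp_force: 64.5
```

```bash
python3 - <<'E'
from k import *
o=get_obs();print(o['joint_pos'].round(3),o['ft_force'].round(1),o['ft_torque'].round(2),o['grip_width'],o['grasp_force'])
E
```

```text
[-0.636  0.446 -0.193  0.931  0.     0.224] [  5.   -1.4 -21.3] [-0.5  -0.62 -2.41] 0.04679415353421465 64.49604034423828
```

>>> send_rows:
  steps: "-0.3 0 0 0 0 0 0.04;-0.3 0 0 0 0 0 0.04;-0.3 0 0 0 0 0 0.04;-0.3 0 0 0 0 0 0.04;-0.3 0 0 0 0 0 0.04"

```text
clock: 3.95
eef_pos: [0.4245, -0.3127, 0.054]
tool_rot: [0.325, 0.946, 0.002, -0.004]
ft_force: [-7.0, 6.3, -3.7]
grip_width: 0.0462
grasp_force: 66.0
```

```bash
python3 - <<'E'
from k import *
o=get_obs();print(o['joint_pos'].round(3),o['ft_force'].round(1),o['ft_torque'].round(2),o['grip_width'],o['grasp_force'])
E
```

```text
[-0.636  0.444 -0.196  0.939  0.002  0.026] [-7.   6.3 -3.7] [ 1.31  1.36 -0.19] 0.04615661384055554 65.97319006919861
```

>>> send_rows:
  steps: "0.7 0 0 0 0 0 0;0.7 0 0 0 0 0 0;0.7 0 0 0.01 0 0 0;0.7 0 0 0.04 0 0 0;0.7 0 0 0.04 0 0 0"

```text
clock: 4.37
eef_pos: [0.4275, -0.3158, 0.1462]
tool_rot: [0.323, 0.946, 0.0, -0.0]
ft_force: [2.0, -1.1, 0.1]
grip_width: 0.0727
grasp_force: 0.0
```

>>> send_rows:
  steps: "0.7 0 0.02 0.035 0 0 0;0.7 0 0.041 0 0 0 0;0.7 0 0.041 0 0 0 0;0.7 0 0.041 0 0 0 0;0.7 0 0.041 0 0 0 0"

```text
clock: 4.78
eef_pos: [0.4292, -0.131, 0.1826]
tool_rot: [0.324, 0.946, 0.0, 0.004]
ft_force: [0.9, -0.4, -1.1]
grip_width: 0.0726
grasp_force: 0.0
```

```bash
python3 - <<'E'
from k import *
import pickle
c=snap('top'); save(c,'crop_g2.png',(340,170,520,260),4)
o=get_obs();print(o['joint_pos'].round(3),o['eef_pos'])
t=pickle.load(open('top0.pkl','rb')); s=pickle.load(open('scene0.pkl','rb'))
PP=[];
for c in(t,s):
    P=cloud(c); 
    # platform points: within 4mm of fitted plane
    n0=np.array([.0365,.123,.9917]); ctr=np.array([.702,.0064,.0966]) if c is t else np.array([.709,.0095,.094])
    m=(abs((P-ctr)@n0)<.005)&(np.hypot(P[...,0]-.7,P[...,1])<.16)
    m=cv2.morphologyEx(m.astype(np.uint8),cv2.MORPH_OPEN,np.ones((3,3))); 
    n,lab,st,_=cv2.connectedComponentsWithStats(m); m=lab==1+st[1:,4].argmax(); m=cv2.morphologyEx(m.astype(np.uint8),cv2.MORPH_CLOSE,np.ones((7,7)))
    Q=P[(m>0)&np.isfinite(P[...,0])]
    r=cv2.minAreaRect(Q[:,:2].astype(np.float32)); print('plat rect',r,len(Q))
    A=np.c_[Q[:,:2],np.ones(len(Q))]; co=np.linalg.lstsq(A,Q[:,2],rcond=None)[0]; res=Q[:,2]-A@co; k=abs(res)<.002; co=np.linalg.lstsq(A[k],Q[k,2],rcond=None)[0]
    nn=np.array([-co[0],-co[1],1]);nn/=np.linalg.norm(nn);print(nn, k.mean())
    # knob top faces: normals near axis
    for nm,(x,y) in dict(L=(.542,.146),R=(.510,-.079)).items():
        f=c['frame'].astype(int).sum(2); m=(f<130)&(np.hypot(P[...,0]-x,P[...,1]-y)<.04)&(P[...,2]>.085)
        Q=P[m]; best=None; rng=np.random.default_rng(0)
        for _ in range(400):
            q=Q[rng.choice(len(Q),3,False)]; nv=np.cross(q[1]-q[0],q[2]-q[0]); l=np.linalg.norm(nv)
            if l<1e-5: continue
            nv*=np.sign(nv[2])/l
            if nv[2]<.75 : continue
            k=abs((Q-q[0])@nv)<.0015
            if best is None or k.sum()>best.sum(): best=k
        q=Q[best]; cc=q.mean(0); nv=np.linalg.svd(q-cc)[2][2]; nv*=np.sign(nv[2]); print(nm,len(Q),best.sum(),cc.round(4),nv.round(3))
E
```

```text
[-0.286  0.161 -0.227  1.18   0.006  0.366] [ 0.42838019 -0.12393446  0.18229958]
plat rect ((0.7087782621383667, 0.013172291219234467), (0.21672360599040985, 0.1720687299966812), 81.2724380493164) 3530
[0.03538311 0.12410939 0.99163748] 0.4943342776203966
L 212 60 [0.5346 0.1498 0.1014] [-0.485 -0.001  0.875]
R 215 78 [ 0.5023 -0.0755  0.0985] [-0.506  0.147  0.85 ]
plat rect ((0.7111970782279968, 0.01189180463552475), (0.21985773742198944, 0.1741199493408203), 81.21660614013672) 4439
[0.03661453 0.12255143 0.99178653] 0.7190808740707366
L 162 43 [0.557  0.1402 0.1006] [ 0.55  -0.346  0.76 ]
R 153 40 [ 0.5236 -0.0846  0.097 ] [ 0.489 -0.45   0.747]
```

View pics/crop_g2.png

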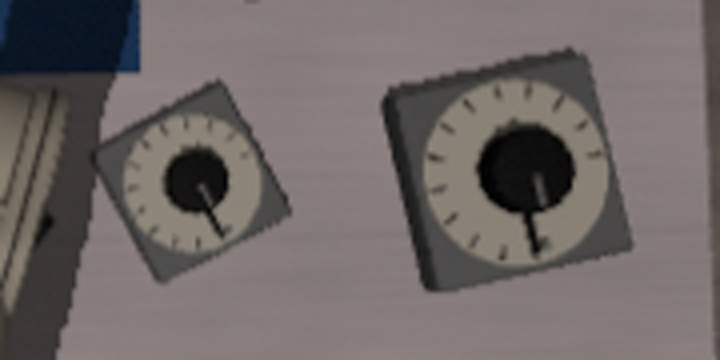

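The gauge pointer now lies beside the pin at crop (223,232), so it is back at zero. The platform tilt works out to the left knob needing about 1.33 rad clockwise and the right about 2.04 rad anticlockwise. Next I'll hover over the left knob, tilted along its axis.

>>> send_rows:
  steps: "0.6 0.0074 0.028 0 -0.0078 -0.0518 0;0.6 0.0074 0.028 0 -0.0078 -0.0518 0;0.6 0.0074 0.028 0 -0.0078 -0.0518 0;0.6 0.0074 0.028 0 -0.0078 -0.0518 0;0.6 0.0074 0.028 0 -0.0078 -0.0518 0"

```text
clock: 5.25
eef_pos: [0.4667, 0.0094, 0.1828]
tool_rot: [0.321, 0.937, 0.025, 0.133]
ft_force: [0.7, 0.4, 0.4]
grip_width: 0.0687
grasp_force: 0.0
```

>>> send_rows:
  steps: "0.6 0.0074 0.028 0 -0.0078 -0.0518 0;0.6 0.0074 0.028 0 -0.0078 -0.0518 0;0.6 0.0074 0.028 0 -0.0078 -0.0518 0;0.6 0.0074 0.028 0 -0.0078 -0.0518 0;0.6 0.0074 0.028 -0.007 -0.0078 -0.0518 0"

```text
clock: 5.67
eef_pos: [0.5046, 0.1508, 0.1777]
tool_rot: [0.313, 0.912, 0.05, 0.259]
ft_force: [2.0, -0.5, -0.1]
grip_width: 0.0684
grasp_force: 0.0
```

```bash
cat > kn.py <<'E'
from k import *
def knob(c,g,ax0,rad=.045):
    """plane + circle of knob top near predicted top centre g; returns centre,normal"""
    P=cloud(c); f=c['frame'].astype(int).sum(2)
    d=P-g; al=d@ax0; lat=np.linalg.norm(d-al[...,None]*ax0,axis=-1)
    m=(abs(al)<.008)&(lat<rad)
    Q=P[m]
    for _ in range(5):
        cc=Q.mean(0); nv=np.linalg.svd(Q-cc,full_matrices=False)[2][2]; nv*=np.sign(nv[2]); e=(Q-cc)@nv; Q=Q[abs(e)<max(.001,2.5*np.median(abs(e)))]
    e1=np.cross(nv,[0,1,0]);e1/=np.linalg.norm(e1);e2=np.cross(nv,e1)
    uv=np.c_[(Q-cc)@e1,(Q-cc)@e2].astype(np.float32)
    (x,y),r=cv2.minEnclosingCircle(uv); return cc+x*e1+y*e2,nv,r,len(Q),cc
E
python3 - <<'E'
from kn import *
c=snap('wrist'); o=c['obs']; print(o['joint_pos'].round(3),o['eef_pos'].round(4),R.from_quat(o['tool_rot']).as_matrix().round(3).tolist(),o['grip_width']); save(c,'w1.png')
ax=np.array([-.494,.0747,.866])
print(knob(c,np.array([.5335,.1513,.0996]),ax))
E
```

```text
[ 0.456  0.025 -0.543  0.546 -0.29   1.048] [0.5046 0.1508 0.1777] [[-0.67, 0.544, 0.505], [0.597, 0.799, -0.071], [-0.442, 0.254, -0.86]] 0.06835425150980994
(array([0.53338488, 0.15076907, 0.10011369]), array([-0.49478998,  0.07433082,  0.86582781]), 0.024410445243120193, 2404, array([0.53326776, 0.15098008, 0.10002864]))
```

View pics/w1.png

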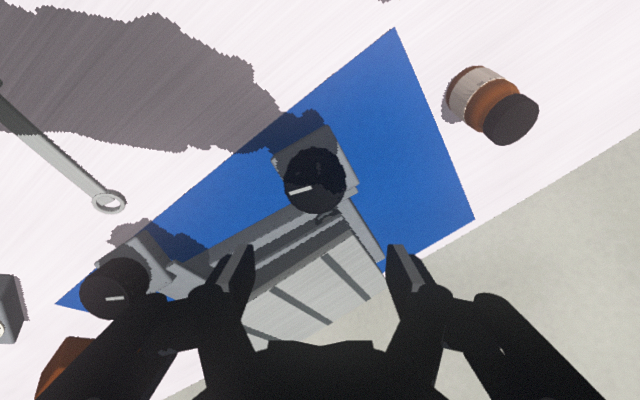

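The left knob is at wrist pixel (315,181), with its measured top centre and axis matching the stand geometry to 1 mm. I'll go down along the axis.

>>> send_rows:
  steps: "0.6 -0.0116 0.0061 -0.007 -0.002 0.0117 -0.002;0.6 0 0 0 0 0 0;0.6 0.0144 -0.0022 -0.0252 0 0 0;0.6 0.0144 -0.0022 -0.0252 0 0 0;0.6 0.0144 -0.0022 -0.0252 0 0 0"

```text
clock: 6.13
eef_pos: [0.5362, 0.1479, 0.0922]
tool_rot: [0.313, 0.914, 0.045, 0.252]
ft_force: [0.4, -0.1, -0.7]
grip_width: 0.0681
grasp_force: 0.0
```

>>> send_rows:
  steps: "0.6 0.0144 -0.0022 -0.0252 0 0 0;0.6 0 0 0 0 0 0;-0.3 0 0 0 0 0 0;-0.3 0 0 0 0 0 0;-0.3 0 0 0 0 0 0"

```text
clock: 6.55
eef_pos: [0.5499, 0.149, 0.0671]
tool_rot: [0.312, 0.915, 0.048, 0.25]
ft_force: [12.3, 8.8, -15.4]
grip_width: 0.0482
grasp_force: 65.2
```

```bash
cat > st.py <<'E'
from h import *
o=get_obs();M=R.from_quat(o['tool_rot']).as_matrix();print('q',o['joint_pos'].round(3),'p',o['eef_pos'].round(4),'z',M[:,2].round(4),'F',o['ft_force'].round(1),'T_tool',(M.T@o['ft_torque']).round(2),o['grip_width'].round(4),round(o['grasp_force'],1))
E
python3 st.py
```

```text
Traceback (most recent call last):
  File "st.py", line 2, in <module>
    o=get_obs();M=R.from_quat(o['tool_rot']).as_matrix();print('q',o['joint_pos'].round(3),'p',o['eef_pos'].round(4),'z',M[:,2].round(4),'F',o['ft_force'].round(1),'T_tool',(M.T@o['ft_torque']).round(2),o['grip_width'].round(4),round(o['grasp_force'],1))
                                                                                                                                                                                                           ^^^^^^^^^^^^^^^^^^^^^
AttributeError: 'float' object has no attribute 'round'
```

>>> send_rows:
  steps: "-0.3 0 0 0 0.059 -0.009 -0.104;-0.3 0 0 0 0.059 -0.009 -0.104;-0.3 0 0 0 0.059 -0.009 -0.104;-0.3 0 0 0 0.059 -0.009 -0.104;-0.3 0 0 0 0.059 -0.009 -0.104"

```text
clock: 6.97
eef_pos: [0.5507, 0.1498, 0.0675]
tool_rot: [0.569, 0.781, 0.123, 0.224]
ft_force: [15.1, 9.5, -18.4]
grip_width: 0.0488
grasp_force: 65.4
```

```bash
sed -i "s/o\['grip_width'\].round(4)/o['grip_width']/" st.py; python3 st.py
```

```text
q [ 0.397  0.271 -0.597  0.245 -0.249  1.598] p [0.5507 0.1498 0.0675] z [ 0.4899 -0.0616 -0.8696] F [ 15.1   9.5 -18.4] T_tool [-0.91  2.12 -0.28] 0.04880294156039484 65.4
```

>>> send_rows:
  steps: "-0.3 0 0 0 0.059 -0.009 -0.104;-0.3 0 0 0 0.059 -0.009 -0.104;-0.3 0 0 0 0.059 -0.009 -0.104;-0.3 0 0 0 0.059 -0.009 -0.104;-0.3 0 0 0 0 0 0"

```text
clock: 7.38
eef_pos: [0.5515, 0.1499, 0.068]
tool_rot: [0.738, 0.624, 0.176, 0.188]
ft_force: [15.6, 10.2, -19.7]
grip_width: 0.0485
grasp_force: 65.9
```

```bash
cat > pl.py <<'E'
from h import *
def tilt(n):
    c=snap(n); P=cloud(c); d=P-[.709,.0085,.062]
    xs=np.array([.9888,-.1494,0]); ys=np.array([.1494,.9888,0]); X=d@xs; Y=d@ys
    m=(abs(X)<.08)&(abs(Y)<.105)&(P[...,2]>.055)&(P[...,2]<.15)
    A=np.c_[X[m],Y[m],np.ones(m.sum())]; z=P[...,2][m]; k=np.ones(len(z),bool); th=.012
    for i in range(12):
        co=np.linalg.lstsq(A[k],z[k],rcond=None)[0]; r=z-A@co; r0=np.percentile(r[k],60); k=abs(r-r0)<th; th=max(.0025,th*.75)
    nx,ny=-co[:2]/np.sqrt(1+co[0]**2+co[1]**2); wx,wy=-ny,nx
    s=-wx/.841; dd=wy/.541; b=(s+dd)/2; a=(s-dd)/2
    print(n,k.sum(),k.mean().round(2),'n_stand',round(nx,4),round(ny,4),'tilt',np.hypot(nx,ny).round(4),'z0',co[2].round(4),'| left cw',(a/.045).round(3),'right ccw',(b/.045).round(3))
tilt('top'); tilt('scene')
E
python3 st.py; python3 pl.py
```

```text
q [ 0.395  0.27  -0.6    0.238 -0.246  2.074] p [0.5515 0.1499 0.068 ] z [ 0.4935 -0.0579 -0.8678] F [ 15.6  10.2 -19.7] T_tool [-0.02  2.34  0.2 ] 0.04853010335307345 65.9
top 1781 0.53 n_stand 0.0447 0.0829 tilt 0.0942 z0 0.0991 | left cw 0.177 right ccw 2.014
scene 3105 0.74 n_stand 0.0441 0.0869 tilt 0.0975 z0 0.0964 | left cw 0.242 right ccw 2.055
```

>>> send_rows:
  steps: "-0.3 0 0 0 0.054 -0.008 -0.095;-0.3 0 0 0 0.054 -0.008 -0.095;-0.3 0 0 0 0 0 0;-0.3 0 0 0 0 0 0;-0.3 0 0 0 0 0 0"

```text
clock: 7.9
eef_pos: [0.5519, 0.1499, 0.0682]
tool_rot: [0.8, 0.541, 0.196, 0.168]
ft_force: [17.5, 9.7, -19.3]
grip_width: 0.0487
grasp_force: 65.9
```

```bash
python3 st.py; python3 pl.py
```

```text
q [ 0.394  0.269 -0.602  0.235 -0.245  2.289] p [0.5519 0.1499 0.0682] z [ 0.4951 -0.0568 -0.867 ] F [ 17.5   9.7 -19.3] T_tool [0.38 2.23 0.16] 0.04869103446784466 65.9
top 1729 0.51 n_stand 0.0502 0.0778 tilt 0.0926 z0 0.0993 | left cw -0.003 right ccw 2.059
scene 3194 0.76 n_stand 0.0492 0.0787 tilt 0.0928 z0 0.0967 | left cw 0.029 right ccw 2.049
```

>>> send_rows:
  steps: "0.6 0 0 0 0 0 0;0.6 0 0 0 0 0 0;0.6 -0.015 0.0022 0.026 0 0 0;0.6 -0.015 0.0022 0.026 0 0 0;0.6 -0.015 0.0022 0.026 0 0 0"

```text
clock: 8.42
eef_pos: [0.5017, 0.1513, 0.1446]
tool_rot: [0.802, 0.541, 0.19, 0.17]
ft_force: [0.2, 0.4, 0.6]
grip_width: 0.0682
grasp_force: 0.0
```

>>> send_rows:
  steps: "0.6 -0.015 0.0022 0.026 0 0 0;0.6 -0.0043 -0.0284 0 0 0 0;0.6 -0.0043 -0.0284 0 0 0 0;0.6 -0.0043 -0.0284 0 0 0 0;0.6 -0.0043 -0.0284 0 0 0 0"

```text
clock: 8.83
eef_pos: [0.47, 0.0397, 0.171]
tool_rot: [0.801, 0.541, 0.192, 0.171]
ft_force: [0.5, 0.3, -0.4]
grip_width: 0.0683
grasp_force: 0.0
```

>>> send_rows:
  steps: "0.6 -0.0043 -0.0284 0 0 0 0;0.6 -0.0043 -0.0284 0 0 0 0;0.6 -0.0043 -0.0284 0 0 0 0;0.6 -0.0043 -0.0284 0 0 0 0;0.6 0 0 0 0 0 0"

```text
clock: 9.25
eef_pos: [0.4522, -0.078, 0.1707]
tool_rot: [0.803, 0.538, 0.19, 0.173]
ft_force: [0.5, -0.0, -0.3]
grip_width: 0.0685
grasp_force: 0.0
```

```bash
python3 st.py; python3 - <<'E'
from kn import *
c=snap('wrist'); save(c,'w2.png')
ax=np.array([-.494,.0747,.866])
ce,nv,r,n,_=knob(c,np.array([.499,-.0766,.1]),ax); print(ce,nv,r,n)
o=get_obs(); z=R.from_quat(o['tool_rot']).as_matrix()[:,2]; g=ce-.035*nv; D=g-o['eef_pos']; al=D@-nv
print('rot',np.cross(z,-nv).round(4),'lat',(D+al*nv).round(4),'along',al.round(4),(-nv*al/4).round(4))
E
```

```text
q [-0.182 -0.152 -0.727  0.478  0.016  1.785] p [ 0.4522 -0.078   0.1707] z [ 0.4903 -0.0736 -0.8684] F [ 0.5 -0.  -0.3] T_tool [ 0.49 -0.11  0.02] 0.06852116423298385 0.0
[ 0.50040427 -0.07631284  0.10034937] [-0.49460804  0.07637866  0.86575354] 0.024396928027272224 2280
rot [-0.0048 -0.005  -0.0023] lat [0.006  0.0062 0.0029] along 0.1194 [ 0.0148 -0.0023 -0.0258]
```

>>> send_rows:
  steps: "0.6 0.006 0.0062 0.0029 -0.0048 -0.005 -0.0023;0.6 0.0148 -0.0023 -0.0258 0 0 0;0.6 0.0148 -0.0023 -0.0258 0 0 0;0.6 0.0148 -0.0023 -0.0258 0 0 0;0.6 0.0148 -0.0023 -0.0258 0 0 0"

```text
clock: 9.72
eef_pos: [0.5199, -0.0749, 0.069]
tool_rot: [0.8, 0.541, 0.192, 0.174]
ft_force: [0.3, -0.6, -0.0]
grip_width: 0.068
grasp_force: 0.0
```

>>> send_rows:
  steps: "0.6 0 0 0 0 0 0;-0.3 0 0 0 0 0 0;-0.3 0 0 0 0 0 0;-0.3 0 0 0 0 0 0;-0.3 0 0 0 0 0 0"

```text
clock: 10.13
eef_pos: [0.5186, -0.0754, 0.0696]
tool_rot: [0.801, 0.541, 0.191, 0.174]
ft_force: [10.2, -1.1, -15.7]
grip_width: 0.0487
grasp_force: 64.9
```

```bash
python3 st.py
```

```text
q [-0.145  0.161 -0.761  0.126  0.     1.809] p [ 0.5186 -0.0754  0.0696] z [ 0.4941 -0.0716 -0.8665] F [ 10.2  -1.1 -15.7] T_tool [ 0.37  0.12 -0.05] 0.048699251065883103 64.9
```

Gripped. Turning anticlockwise, about −tool z, by 1.92 rad in total first.

>>> send_rows:
  steps: "-0.3 0 0 0 -0.059 0.009 0.104;-0.3 0 0 0 -0.059 0.009 0.104;-0.3 0 0 0 -0.059 0.009 0.104;-0.3 0 0 0 -0.059 0.009 0.104;-0.3 0 0 0 -0.059 0.009 0.104"

```text
clock: 10.55
eef_pos: [0.5165, -0.0753, 0.0683]
tool_rot: [0.604, 0.755, 0.129, 0.221]
ft_force: [3.5, -0.9, -12.9]
grip_width: 0.0486
grasp_force: 65.2
```

>>> send_rows:
  steps: "-0.3 0 0 0 -0.059 0.009 0.104;-0.3 0 0 0 -0.059 0.009 0.104;-0.3 0 0 0 -0.059 0.009 0.104;-0.3 0 0 0 -0.059 0.009 0.104;-0.3 0 0 0 -0.059 0.009 0.104"

```text
clock: 10.97
eef_pos: [0.5146, -0.0765, 0.0673]
tool_rot: [0.355, 0.9, 0.055, 0.248]
ft_force: [0.6, -4.6, -11.1]
grip_width: 0.0485
grasp_force: 65.6
```

```bash
python3 st.py; python3 pl.py
```

```text
q [-0.144  0.161 -0.763  0.134 -0.006  0.606] p [ 0.5146 -0.0765  0.0673] z [ 0.485  -0.0762 -0.8712] F [  0.6  -4.6 -11.1] T_tool [1.39 0.66 0.21] 0.04846139582623405 65.6
top 1753 0.52 n_stand 0.0186 0.0319 tilt 0.0369 z0 0.0971 | left cw 0.039 right ccw 0.804
scene 3182 0.76 n_stand 0.02 0.0331 tilt 0.0386 z0 0.0945 | left cw 0.026 right ccw 0.848
```

>>> send_rows:
  steps: "-0.3 0 0 0 -0.059 0.009 0.104;-0.3 0 0 0 -0.059 0.009 0.104;-0.3 0 0 0 -0.059 0.009 0.104;-0.3 0 0 0 -0.059 0.009 0.104;-0.3 0 0 0 -0.059 0.009 0.104"

```text
clock: 11.48
eef_pos: [0.5136, -0.0787, 0.0669]
tool_rot: [0.077, 0.964, -0.023, 0.252]
ft_force: [-8.0, -11.1, -6.8]
grip_width: 0.0485
grasp_force: 66.4
```

```bash
python3 st.py; python3 pl.py
```

```text
q [-0.145  0.161 -0.764  0.134 -0.012  0.011] p [ 0.5136 -0.0787  0.0669] z [ 0.4829 -0.083  -0.8717] F [ -8.  -11.1  -6.8] T_tool [2.27 1.85 0.27] 0.04850936158521537 66.4
top 1727 0.51 n_stand 0.0008 0.0117 tilt 0.0117 z0 0.0961 | left cw 0.138 right ccw 0.17
scene 3214 0.77 n_stand 0.0051 0.0115 tilt 0.0126 z0 0.0934 | left cw 0.048 right ccw 0.257
```

>>> send_rows:
  steps: "-0.3 0 0 0 -0.054 0.008 0.095;-0.3 0 0 0 -0.054 0.008 0.095;-0.3 0 0 0 0 0 0;0.6 0 0 0 0 0 0;0.6 0 0 0 0 0 0"

```text
clock: 12.0
eef_pos: [0.5199, -0.0761, 0.0709]
tool_rot: [-0.029, 0.965, -0.047, 0.255]
ft_force: [1.0, 0.3, 1.0]
grip_width: 0.0683
grasp_force: 0.0
```

>>> send_rows:
  steps: "0.6 0 0 0 0 0 0;0.6 -0.015 0.0022 0.026 0 0 0;0.6 -0.015 0.0022 0.026 0 0 0;0.6 -0.015 0.0022 0.026 0 0 0;0.6 -0.015 0.0022 0.026 0 0 0"

```text
clock: 12.42
eef_pos: [0.4585, -0.0665, 0.1748]
tool_rot: [-0.03, 0.966, -0.047, 0.254]
ft_force: [1.3, -0.1, 0.1]
grip_width: 0.0682
grasp_force: 0.0
```

>>> send_rows:
  steps: "0.6 -0.03 0 0.026 0 0 0;0.6 -0.03 0 0.026 0 0 0;0.6 -0.03 0 0.02 0 0 0;0.6 0 0 0 0 0 0;0.6 0 0 0 0 0 0"

```text
clock: 12.83
eef_pos: [0.3694, -0.0672, 0.2484]
tool_rot: [-0.03, 0.965, -0.048, 0.257]
ft_force: [0.9, -0.4, -0.8]
grip_width: 0.0684
grasp_force: 0.0
```

```bash
python3 st.py; python3 pl.py; python3 -c "
from h import *
c=snap('top'); save(c,'end.png',k=1.25)"
```

```text
q [-0.198 -0.44  -0.69   0.792  0.022 -0.253] p [ 0.3694 -0.0672  0.2484] z [ 0.4989 -0.0773 -0.8632] F [ 0.9 -0.4 -0.8] T_tool [-0.04  0.47  0.01] 0.06840175856112135 0.0
top 1749 0.52 n_stand -0.0053 0.0042 tilt 0.0068 z0 0.0958 | left cw 0.164 right ccw -0.055
scene 3175 0.76 n_stand 0.0022 0.0046 tilt 0.0051 z0 0.093 | left cw 0.015 right ccw 0.106
```

View pics/end.png

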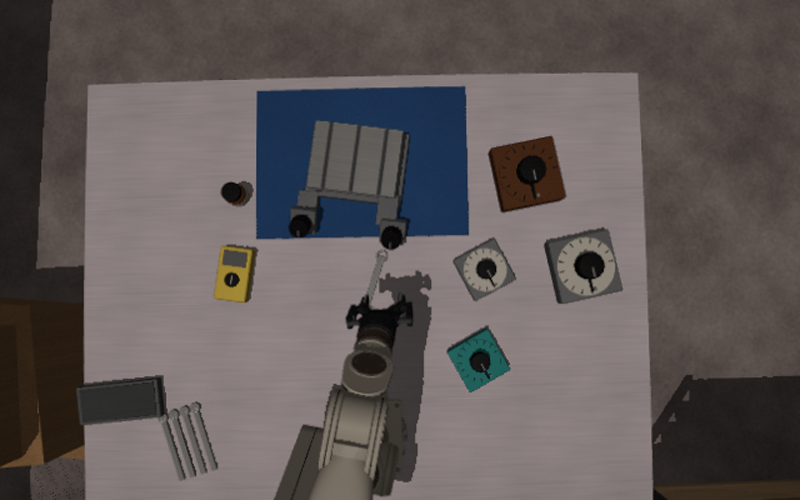

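The final view shows the gauge pointer at the stop (493,285), with the jar (236,192), meter (235,272) and spanner (378,275) where they were. Both cameras put the platform tilt at about 0.006 rad, and the gripper is clear.

```bash
python3 -c "
from workcell import *
print(job_done())"
```

```text
the job is handed in; nothing more can be done
None
```

I handed the job in with the platform about 0.006 rad off level on both cameras, the peak pointer against its zero stop, the arm clear of everything, and the meter, jar and spanner not moved; the hand-in returned no verdict.

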